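# Snap the chalk box lid shut all the way round

## Robot

A 7-joint arm with a two-finger parallel gripper is mounted at the origin on the work surface. World frame = base frame: x ahead of the robot, y to its left, z up, the work surface at z = 0. Lengths are in m, angles in rad, forces in N, time in s.
With the tool pointing down it reaches from about 0.425 to 0.875 m from the base axis. Payload 4.7 kg.
Tool frame: the origin (TCP) lies midway between the tips of the shut fingers; the grasp point (between the pads) lies 19 mm behind it; x points along the fingers, z is the direction in which the jaws open and shut, and the axes are right-handed (so a half turn about x gives the same grasp; the last joint's range is limited). The gripper opens to 85 mm and grips with 20 to 120 N. Pads are 22 mm wide; open, the fingers measure 114 mm over their backs; the gripper's body (76 mm by 85 mm) begins 54 mm behind the grasp point. The pads swing forward as they close: fully open they stand 13 mm farther back than shut.
Start: joints at [-1.238, 0.321, -0.07, 1.45, 0.023, 1.371, -0.057], TCP at [0.204, 0.617, 0.231] pointing down, gripper open.
Joint ranges: [-2.86, 2.86], [-0.3, 2.09], [-1.38, 1.24], [0.06, 2.45], [-1.56, 4.7], [0.09, 2.05], [-2.69, 2.69]. Speed limits (rad/s): [2.57, 2.57, 3.14, 3.14, 3.14, 3.14, 3.14].

## Interface

Orientations are given as a rotation vector (axis times angle).
In Python, from bench import r, viewer, models gives the robot as it stands.
- The arm moves only by the tool step_arm, never from a script. Its argument "series" is text: rows parted by semicolons, each of 4 numbers parted by spaces: the shift along the tool's x, y, z in m, then the turn about the tool's x in rad. A call has 1 to 8 rows; each row shifts and turns the pose as measured when the row begins, along the tool's axes as they then stand; what a row does not reach is not made up. A row lasts 1/10 s, in which the tool goes at most 50 mm and 8.59 degrees, less where a joint would pass 70% of its speed; a pose out of reach is approached as far as the arm can. A call is refused whole if a number of a shift passes 0.05 or a number of a turn 0.15, either way. A call with a gripper value outside its range is refused whole. "fingers" is the finger opening in m, from 0 to 0.0854, set as the call begins (left out, the last holds). The fingers move at their own pace and stop on an object; "squeeze" is the grip in N (left out, the last holds). Time passes only in rows, so rows that do not move let the fingers close. It gives the time, the measured TCP pose, the force and the opening at its end, in the units of the state.
- r.read_state(): the state, without advancing time (a new reading comes with each control period).
- viewer.read_camera(name): name is "scene" or "top" or "wrist"; returns a dict with "frame" (400x640x3 uint8, red, green, blue), "fx", "fy", "cx", "cy" (pixels), "eye" and "rotation" of the camera in the world. Camera axes: x right, y down, z forward; pixel columns grow to the right and rows downward; lengths in m; the calibration is good to about 2 mm. A picture is of the moment at which its call begins. There is no depth.
- r.finish_job(): hands the job in, once; it reports no verdict.
Trained networks look in the newest picture that a camera, given by its name, has taken for a name from the list of things; names that differ only in an ending like _2 or _b are one class to them, and where a whole thing is asked for, a point or a joint stands for the part that bears it (a point fixed in the world has none). Each returns a list of dicts, best first, with "confidence" (0 to 1); they miss things now and then, are a little off and sometimes report something else, mostly with a low value. They report only what shows in the picture. A call takes as long as a camera call. They do not tell look-alikes from the thing itself.
- models.look_for(camera, label): "extent" ([left, top, width, height] as shares, 0 to 1, of the picture: columns of its width, rows of its height, round what is visible of it).
- models.trace(camera, label): "mask" (400x640 bool, what is visible of it) and "extent" ([left, top, width, height] as shares, 0 to 1, of the picture: columns of its width, rows of its height, round what is visible of it).
The state is a dict: "clock": time; "q": joint angles; "qvel": joint speeds; "tau": joint torques, N m; "tcp_pos": TCP position; "tool_rot": TCP orientation; "force": force on the tool from outside, world axes, zero at the start; "moment": the same for the moment, N m; "gripper_width": finger opening in m.
Only numpy, scipy, OpenCV 4.12 (cv2) and the standard library are available. Lean on these libraries where they do the work, as an engineer would, in place of code of your own. Each camera call takes 0.05 s, during which the arm holds its last target. There are 200 camera calls.

## Task

Close the lid of the blue chalk box: press down the four raised yellow rim sections with the fingertips until every one has clicked shut and lies flush. Do not pick up, tip or push away the box, leave the pot, pen, protractor, turntable and chalk as they are, and finish with the hand clear.

Things in the scene. Friction and masses are not known exactly. Their poses are not given: they have to be found in the camera images.
- chalk_box: loose blue plastic box full of chalk, 150 (its x) by 110 (its y) mm, 0.5 to 1 kg, standing on the desk, with a yellow snap lid 160 x 120 mm, whose flat middle panel (84 x 44 mm, white label) is ringed by four mitred rim sections hinged on the panel's edges, 38 mm wide from hinge to outer edge, raised at the start by 12 to 16 mm at that edge. Origin: centre of the underside, z up
- lid_top (a point): centre of the top of the lid's middle panel, 60 mm above the desk; a shut rim section is level with it. Pushing a raised section down meets light friction, then a catch that takes about 5 to 8 N at its ribs and springs back if let go early; the last 3 mm (at the ribs) it snaps home by itself and stays shut
- rim_a (a joint): hinge angle of the yellow rim section on the short side towards the box's +x (rad): 0 snapped shut and flush, 0.33 to 0.44 standing up at the start; from about 0.1 down it pulls itself shut
- rim_a_grip (a point): the middle of the three black ribs (36 mm long, marking where to press) on top of this section, 28 mm out from its hinge and 10 mm in from its outer edge; it moves with the section. When shut it lies at (+70, 0, 60) mm in the box's frame. Its x points outwards along the section, away from the lid's middle, z off its top face
- rim_b (a joint): hinge angle of the yellow rim section on the long side towards the box's +y (rad): 0 snapped shut and flush, 0.33 to 0.44 standing up at the start; from about 0.1 down it pulls itself shut
- rim_b_grip (a point): the middle of the three black ribs (36 mm long, marking where to press) on top of this section, 28 mm out from its hinge and 10 mm in from its outer edge; it moves with the section. When shut it lies at (0, +50, 60) mm in the box's frame. Its x points outwards along the section, away from the lid's middle, z off its top face
- rim_c (a joint): hinge angle of the yellow rim section on the short side towards the box's -x (rad): 0 snapped shut and flush, 0.33 to 0.44 standing up at the start; from about 0.1 down it pulls itself shut
- rim_c_grip (a point): the middle of the three black ribs (36 mm long, marking where to press) on top of this section, 28 mm out from its hinge and 10 mm in from its outer edge; it moves with the section. When shut it lies at (-70, 0, 60) mm in the box's frame. Its x points outwards along the section, away from the lid's middle, z off its top face
- rim_d (a joint): hinge angle of the yellow rim section on the long side towards the box's -y (rad): 0 snapped shut and flush, 0.33 to 0.44 standing up at the start; from about 0.1 down it pulls itself shut
- rim_d_grip (a point): the middle of the three black ribs (36 mm long, marking where to press) on top of this section, 28 mm out from its hinge and 10 mm in from its outer edge; it moves with the section. When shut it lies at (0, -50, 60) mm in the box's frame. Its x points outwards along the section, away from the lid's middle, z off its top face
- pot: brown clay pot, 104 mm across, 85 mm high, open mouth, origin at the centre of its underside; leave alone
- stopper: wooden stopper sitting in the pot's mouth, flange 62 mm across, its knob reaching 107 mm above the desk, origin at the centre of its underside; leave alone
- pen: chrome pen lying on the desk, 131 mm long along its x, about 12 mm high, origin under its middle; leave alone
- protractor: purple plastic protractor, 120 mm along its y, 66 mm deep along its x, 4 mm thick, lying flat, origin under its middle; leave alone
- turntable_top (a point): centre of the top of the round wooden turntable, 160 mm across, top 24.5 mm above the desk, base fixed to the desk; it carries the three chalk sticks; leave alone
- turntable (a joint): turn of the turntable's disc (rad); leave it where it is
- chalk_pink: pink square chalk stick lying on the turntable, 75 mm along its x, 12 x 12 mm, origin at the centre of its underside; leave alone
- chalk_green: green square chalk stick lying on the turntable, 75 mm along its x, 12 x 12 mm, origin at the centre of its underside; leave alone
- chalk_sky: sky blue square chalk stick lying on the turntable, 75 mm along its x, 12 x 12 mm, origin at the centre of its underside; leave alone
Things that resemble listed ones, but are neither listed nor needed, are in the scene too. There is more than one size of the chalk_box; the one meant has the size given above.

How it is judged:
By the outcome, as a careful person would: the job done as asked, in the order asked, and still so for the second after the job is handed in, with the robot touching nothing.
It also fails if it takes over 42 s, if anything falls off the work surface, if the arm or the gripper's body presses on something with over 40 N, if the wrist force passes 120 N, or if a joint passes its speed limit or range.

## Working session

There is one attempt and no reset: what is moved stays moved. The work goes in short steps, Python scripts to look and compute and a tool call to move; the robot and the scene stay as the last step left them, time stands still between calls to the robot, and variables do not carry over. Pictures are saved under pics/ and viewed, about 8 in all and at most 12, crops included, and the job is handed in when it is done.

Besides the shell and the picture viewer there is one more tool, called after ">>>" as name(argument=value, ...), one argument or row to a line, values as JSON. step_arm: Moves the arm, as the interface text tells. Its arguments: {"type":"object","properties":{"series":{"type":"string"},"fingers":{"type":"number"},"squeeze":{"type":"number"}},"required":["series"]}

```bash
mkdir -p pics; ls; python3 - <<'E'
from bench import r,viewer,models
import cv2,numpy as np
s=r.read_state();print({k:np.round(v,3).tolist() for k,v in s.items()})
for c in("top","scene"):
    d=viewer.read_camera(c);cv2.imwrite(f"pics/{c}0.png",d["frame"][:,:,::-1])
    print(c,d["fx"],d["fy"],d["cx"],d["cy"],d["eye"],np.round(d["rotation"],4).tolist())
    for x in models.look_for(c,"chalk_box"):print(x)
E
```

```text
pics
{'clock': 0.0, 'q': [-1.238, 0.322, -0.07, 1.452, 0.023, 1.371, -0.057], 'qvel': [0.0, -0.0, 0.002, 0.0, -0.0, 0.001, 0.001], 'tau': [-0.0, -49.358, -0.383, -31.434, 0.013, 0.011, -0.0], 'tcp_pos': [0.204, 0.617, 0.23], 'tool_rot': [-0.972, 1.345, 0.97], 'force': [0.45, -0.259, 0.456], 'moment': [-0.027, 0.012, 0.036], 'gripper_width': 0.085}
top 381.5217751239597 381.5217751239597 319.3952753629395 203.06125911126213 [ 0.45932872 -0.01904979  1.18982879] [-2.1581, 2.2112, -0.068]
{'extent': [0.3373, 0.598, 0.1433, 0.2162], 'confidence': 0.93}
{'extent': [0.5672, 0.6398, 0.0958, 0.1932], 'confidence': 0.7}
{'extent': [0.4661, 0.4133, 0.0934, 0.1582], 'confidence': 0.66}
scene 371.8594695528214 371.8594695528214 315.30930005220665 193.6458376800774 [ 0.89240137 -0.30723258  0.8090687 ] [-2.3361, -1.1095, 0.3275]
{'extent': [0.4228, 0.211, 0.122, 0.2092], 'confidence': 0.97}
{'extent': [0.2044, 0.3535, 0.153, 0.2332], 'confidence': 0.95}
{'extent': [0.4395, 0.4658, 0.1059, 0.1913], 'confidence': 0.78}
```

View pics/top0.png

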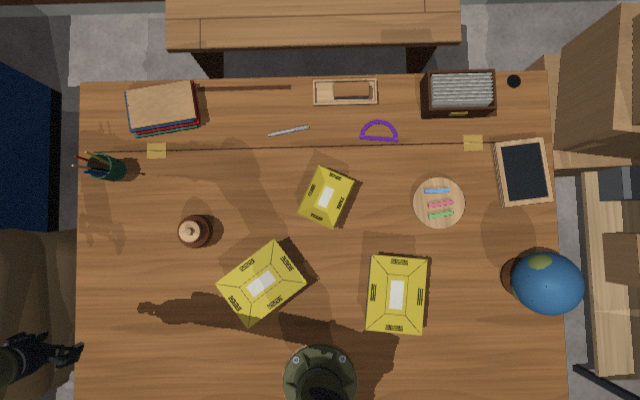

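View pics/scene0.png

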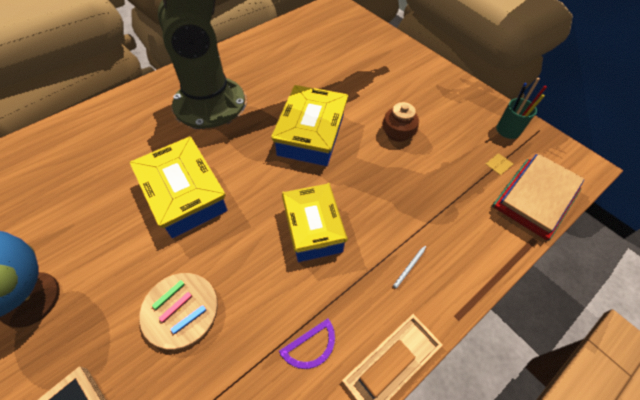

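Three boxes could be the chalk_box: left at (261,284), right at (397,293) and middle at (328,197) in the top picture. By eye only the middle one fits 160x120 mm; I'll measure all three and check a crop.

```bash
cat > h.py <<'E'
from bench import r,viewer,models
import cv2,numpy as np
from scipy.spatial.transform import Rotation as R
from scipy.optimize import least_squares
def ray(d,uv,z):
    uv=np.atleast_2d(uv).astype(float)
    v=np.c_[(uv[:,0]-d["cx"])/d["fx"],(uv[:,1]-d["cy"])/d["fy"],np.ones(len(uv))]
    w=R.from_rotvec(d["rotation"]).apply(v);e=np.array(d["eye"])
    return e+w*((z-e[2])/w[:,2:])
def proj(d,p):
    c=R.from_rotvec(d["rotation"]).inv().apply(np.atleast_2d(p)-d["eye"])
    return np.c_[d["fx"]*c[:,0]/c[:,2]+d["cx"],d["fy"]*c[:,1]/c[:,2]+d["cy"]]
E
python3 - <<'E'
from h import *
for c in("top","scene"):
    d=viewer.read_camera(c);f=d["frame"]
    hsv=cv2.cvtColor(f,cv2.COLOR_RGB2HSV)
    for x in models.trace(c,"chalk_box"):
        m=x["mask"].astype(np.uint8)
        yl=((hsv[...,0]>22)&(hsv[...,0]<34)&(hsv[...,1]>140)&(hsv[...,2]>90)&(cv2.dilate(m,np.ones((5,5)))>0)).astype(np.uint8)
        yl=cv2.morphologyEx(yl,cv2.MORPH_CLOSE,np.ones((5,5)))
        cs=max(cv2.findContours(yl,0,2)[0],key=cv2.contourArea)
        p=ray(d,cs[:,0],.07)[:,:2].astype(np.float32)
        print(c,x["confidence"],cv2.boundingRect(cs),cv2.minAreaRect(p))
        wl=((hsv[...,1]<60)&(hsv[...,2]>180)&(m>0)).astype(np.uint8)
        q=cv2.findContours(wl,0,2)[0]
        if q:
            q=max(q,key=cv2.contourArea);print("   label",q[:,0].mean(0),cv2.minAreaRect(ray(d,q[:,0],.06)[:,:2].astype(np.float32)))
    if c=="top": a=cv2.resize(f[150:240,280:375],None,fx=6,fy=6,interpolation=2)
    else: b=cv2.resize(f[175:265,270:360],None,fx=6,fy=6,interpolation=2)
cv2.imwrite("pics/crop1.png",cv2.resize(np.hstack([a,b]),(800,390))[:,:,::-1])
E
```

```text
top 0.93 (365, 255, 63, 80) ((0.2655726969242096, -0.22934018075466156), (0.1642257422208786, 0.21919408440589905), 83.31231689453125)
   label [396.23529412 296.41176471] ((0.263385534286499, -0.2320297807455063), (0.037727318704128265, 0.08231998234987259), 83.05133819580078)
top 0.85 (297, 165, 58, 64) ((0.5538213849067688, -0.03279539942741394), (0.11909165233373642, 0.15845024585723877), 64.22970581054688)
   label [325.71428571 196.28571429] ((0.5547227263450623, -0.03235726058483124), (0.027775270864367485, 0.0599265992641449), 64.153076171875)
top 0.61 (215, 239, 92, 89) ((0.30586543679237366, 0.16145609319210052), (0.16350093483924866, 0.2192963808774948), 35.80945587158203)
   label [261.23684211 282.5       ] ((0.3047754168510437, 0.16359274089336395), (0.038486044853925705, 0.08141548931598663), 36.1191291809082)Traceback (most recent call last):
  File "<stdin>", line 9, in <module>
ValueError: max() iterable argument is empty
```

```bash
python3 - <<'E'
from h import *
pts={}
for c in("top","scene"):
    d=viewer.read_camera(c);f=d["frame"]
    hsv=cv2.cvtColor(f,cv2.COLOR_RGB2HSV)
    x0,y0,w,h=(280,150,95,90) if c=="top" else (270,175,90,90)
    s=hsv[y0:y0+h,x0:x0+w]
    wl=((s[...,1]<70)&(s[...,2]>150)).astype(np.uint8)
    q=max(cv2.findContours(wl,0,2)[0],key=cv2.contourArea)
    ((cx,cy),sz,_)=cv2.minAreaRect(ray(d,q[:,0]+[x0,y0],.06)[:,:2].astype(np.float32));bx=cv2.boxPoints(cv2.minAreaRect(ray(d,q[:,0]+[x0,y0],.06)[:,:2].astype(np.float32)))
    e=max((bx[1]-bx[0],bx[2]-bx[1]),key=np.linalg.norm)
    print(c,"label",cx,cy,sz,np.degrees(np.arctan2(e[1],e[0])))
    if c=="top":
        yl=((s[...,0]>22)&(s[...,0]<34)&(s[...,1]>140)&(s[...,2]>90)).astype(np.uint8)
        cs=max(cv2.findContours(yl,0,2)[0],key=cv2.contourArea)
        rr=cv2.minAreaRect(ray(d,cs[:,0]+[x0,y0],.072)[:,:2].astype(np.float32));bx=cv2.boxPoints(rr)
        e=max((bx[1]-bx[0],bx[2]-bx[1]),key=np.linalg.norm);print(rr,np.degrees(np.arctan2(e[1],e[0])))
    # ribs: dark pixels
    pts[c]=cv2.resize(f[y0:y0+h,x0:x0+w],(400,390),interpolation=2)
cv2.imwrite("pics/crop1.png",np.hstack([pts["top"],pts["scene"]])[:,:,::-1])
print(R.from_rotvec(r.read_state()["tool_rot"]).as_matrix().round(3))
E
```

```text
top label 0.5544651746749878 -0.03227376565337181 (0.028467325493693352, 0.06104788929224014) -24.60662
((0.5536103248596191, -0.03279891610145569), (0.11889927089214325, 0.1582593321800232), 64.37084197998047) -25.629154
scene label 0.5551413297653198 -0.030945148319005966 (0.028749408200383186, 0.0607256181538105) -25.72664
[[-0.    -0.95   0.313]
 [-0.     0.313  0.95 ]
 [-1.    -0.    -0.   ]]
```

View pics/crop1.png

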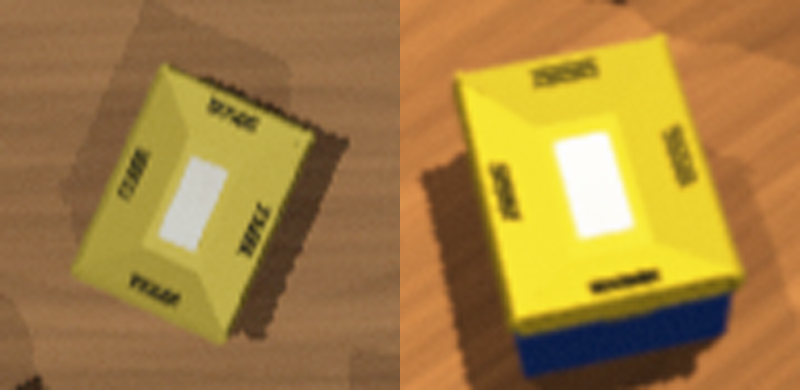

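The middle box measures 119 x 158 mm in both checks and all four of its sections stand up, so it's the one. The other two measure about 164 x 219 mm. The crop shows the ribs on each of the middle box's sides, with its centre at (0.5545, -0.032) and long axis at -25.3°. Next I'll move above it with the fingers shut.

>>> step_arm(
  series="0 -0.033 -0.031 0;0 -0.033 -0.031 0;0 -0.033 -0.031 0;0 -0.033 -0.031 0;0 -0.033 -0.031 0;0 -0.033 -0.031 0;0 -0.033 -0.031 0;0 -0.033 -0.031 0.124",
  fingers=0,
  squeeze=60,
)

```text
clock: 1.2
tcp_pos: [0.378, 0.2949, 0.229]
tool_rot: [-0.883, 1.382, 0.891]
force: [0.7, 0.3, 0.3]
gripper_width: -0.0003
```

```bash
cat > g.py <<'E'
from h import *
C=np.array([.5545,-.032]);yaw=np.radians(-25.3)
X=np.array([np.cos(yaw),np.sin(yaw)]);Y=np.array([-X[1],X[0]])
def rep():
    s=r.read_state();p=s["tcp_pos"];M=R.from_rotvec(s["tool_rot"]).as_matrix()
    print("t",s["clock"],"box xy",np.round([(p[:2]-C)@X,(p[:2]-C)@Y],4),"z",round(p[2],4),"F",np.round(s["force"],1))
    print("toolx",M[:,0].round(3),"yaw err",np.degrees(np.arctan2(M[1,2]@Y[0:1] if 0 else M[:2,2]@X,M[:2,2]@Y)).round(2))
    for n,b in dict(a=(.068,0),b=(0,.048),c=(-.068,0),d=(0,-.048)).items():
        t=C+b[0]*X+b[1]*Y; print(n,"tool shift",(M.T@np.r_[t-p[:2],.085-p[2]]).round(4))
if __name__=="__main__":rep()
E
python3 g.py
```

```text
t 1.2 box xy [-0.2993  0.2201] z 0.229 F [0.7 0.3 0.3]
toolx [-0.002  0.004 -1.   ] yaw err -0.65
a tool shift [ 0.142  -0.3653 -0.2246]
b tool shift [ 0.1424 -0.2979 -0.1759]
c tool shift [ 0.1425 -0.2293 -0.2231]
d tool shift [ 0.1421 -0.2968 -0.2719]
```

>>> step_arm(
  series="0 -0.038 -0.022 0;0 -0.038 -0.022 0;0 -0.038 -0.022 0;0 -0.038 -0.022 0;0 -0.038 -0.022 0;0 -0.038 -0.022 0;0 -0.038 -0.022 0;0 -0.038 -0.022 0",
)

```text
clock: 2.0
tcp_pos: [0.5866, -0.0055, 0.2307]
tool_rot: [-0.879, 1.373, 0.889]
force: [0.8, 0.8, 0.2]
gripper_width: 0.0002
```

```bash
python3 g.py
```

```text
t 2.0 box xy [0.0177 0.0377] z 0.2307 F [0.8 0.8 0.2]
toolx [ 0.005  0.01  -1.   ] yaw err -0.56
a tool shift [ 0.1452 -0.0499 -0.0398]
b tool shift [0.1458 0.0177 0.0088]
c tool shift [ 0.1452  0.0861 -0.0385]
d tool shift [ 0.1447  0.0186 -0.0871]
```

>>> step_arm(
  series="0.02 0.009 0.005 0;0.03 0.009 0.004 0;0.03 0 0 0;0.03 0 0 0;0.015 0 0 0;0 0 0 0",
)

```text
clock: 2.6
tcp_pos: [0.5793, 0.0005, 0.1031]
tool_rot: [-0.874, 1.375, 0.871]
force: [-0.0, -0.2, 0.5]
gripper_width: -0.0005
```

```bash
python3 g.py
```

```text
t 2.6 box xy [0.0085 0.0399] z 0.1031 F [-0.  -0.2  0.5]
toolx [ 0.012  0.005 -1.   ] yaw err 0.31
a tool shift [ 0.0183 -0.0596 -0.0398]
b tool shift [0.0181 0.0087 0.0078]
c tool shift [ 0.0171  0.0764 -0.0405]
d tool shift [ 0.0172  0.0082 -0.0882]
```

>>> step_arm(
  series="0 0.009 0.008 0;0.008 0 0 0;0.008 0 0 0;0 0 0 0",
)

```text
clock: 3.0
tcp_pos: [0.5763, 0.0138, 0.0891]
tool_rot: [-0.875, 1.37, 0.87]
force: [0.3, -0.4, -0.8]
gripper_width: -0.0001
```

```bash
python3 g.py; python3 - <<'E'
from h import *
d=viewer.read_camera("scene");cv2.imwrite("pics/s1.png",cv2.resize(d["frame"][130:290,220:420],(750,600),interpolation=2)[:,:,::-1])
E
```

```text
t 3.0 box xy [0.0001 0.0507] z 0.0891 F [ 0.3 -0.4 -0.8]
toolx [ 0.016  0.006 -1.   ] yaw err 0.23
a tool shift [ 0.0043 -0.068  -0.0504]
b tool shift [ 0.0041  0.0002 -0.0027]
c tool shift [ 0.0027  0.068  -0.051 ]
d tool shift [ 0.0029 -0.0002 -0.0987]
```

View pics/s1.png

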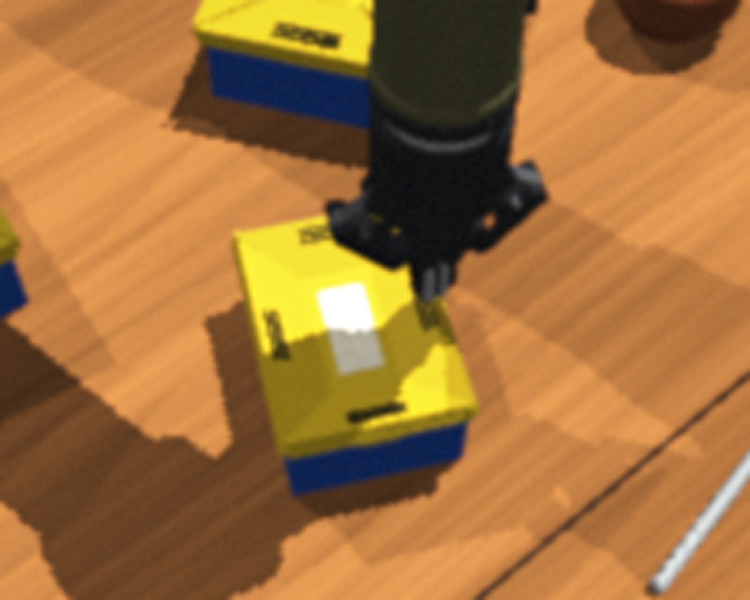

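The scene crop shows the shut fingertips at (432,290), just above rib b, which lies under them at (430,315). I'll press now.

>>> step_arm(
  series="0.006 0 -0.001 0;0.006 0 0 0;0.005 0 0 0;0.005 0 0 0",
)

```text
clock: 3.45
tcp_pos: [0.5787, 0.0127, 0.0682]
tool_rot: [-0.875, 1.365, 0.867]
force: [0.2, 0.7, 2.1]
gripper_width: -0.0001
```

```bash
python3 g.py
```

```text
t 3.45 box xy [0.0028 0.0508] z 0.0682 F [0.2 0.7 2.1]
toolx [ 0.022  0.008 -1.   ] yaw err 0.29
a tool shift [-0.0165 -0.0657 -0.0501]
b tool shift [-0.0169  0.0025 -0.0025]
c tool shift [-0.0188  0.0702 -0.0508]
d tool shift [-0.0184  0.002  -0.0985]
```

>>> step_arm(
  series="0.006 0.001 -0.002 0;0.006 0 0 0;0.005 0 0 0",
)

```text
clock: 3.75
tcp_pos: [0.5792, 0.0123, 0.059]
tool_rot: [-0.872, 1.362, 0.87]
force: [-21.8, 0.6, 53.0]
gripper_width: 0.0
```

```bash
python3 g.py
```

```text
t 3.75 box xy [0.0034 0.0506] z 0.059 F [-21.8   0.6  53. ]
toolx [ 0.023  0.013 -1.   ] yaw err 0.28
a tool shift [-0.0261 -0.0653 -0.0497]
b tool shift [-0.0261  0.003  -0.0021]
c tool shift [-0.0282  0.0707 -0.0504]
d tool shift [-0.0281  0.0025 -0.098 ]
```

Section b bottomed out at z 0.059, flush. I'll lift and cross to d.

>>> step_arm(
  series="-0.02 0 0 0;-0.02 0 0 0;0 0.001 -0.033 0;0 0.001 -0.033 0;0 0 -0.033 0;0 0 0 0",
)

```text
clock: 4.35
tcp_pos: [0.5321, -0.0803, 0.0983]
tool_rot: [-0.875, 1.362, 0.871]
force: [0.3, -0.5, 1.0]
gripper_width: -0.0001
```

```bash
python3 g.py
```

```text
t 4.35 box xy [ 0.0004 -0.0533] z 0.0983 F [ 0.3 -0.5  1. ]
toolx [ 0.022  0.011 -1.   ] yaw err 0.15
a tool shift [ 0.0154 -0.0672  0.0532]
b tool shift [0.0153 0.0009 0.101 ]
c tool shift [0.0133 0.0687 0.0528]
d tool shift [0.0134 0.0006 0.005 ]
```

>>> step_arm(
  series="0.008 0 0.003 0;0.008 0 0 0;0.007 0 0 0;0.006 0 0 0;0.005 0 0 0;0.005 0 0 0",
)

```text
clock: 4.95
tcp_pos: [0.535, -0.0759, 0.0588]
tool_rot: [-0.876, 1.363, 0.875]
force: [-22.8, 1.6, 63.3]
gripper_width: 0.0
```

```bash
python3 g.py
```

```text
t 4.95 box xy [ 0.0012 -0.048 ] z 0.0588 F [-22.8   1.6  63.3]
toolx [ 0.02   0.012 -1.   ] yaw err -0.01
a tool shift [-0.0244 -0.0672  0.0485]
b tool shift [-0.0244  0.0008  0.0965]
c tool shift [-0.0261  0.0688  0.0485]
d tool shift [-0.0262  0.0008  0.0005]
```

Section d is down as well; a is next.

>>> step_arm(
  series="-0.02 0 0 0;-0.02 0 0 0;0 -0.034 0.024 0;0 -0.034 0.024 0;0 0 0 0",
)

```text
clock: 5.45
tcp_pos: [0.6193, -0.0578, 0.1015]
tool_rot: [-0.876, 1.359, 0.88]
force: [-0.8, 0.5, 0.1]
gripper_width: -0.0001
```

```bash
python3 g.py; python3 - <<'E'
from h import *
d=viewer.read_camera("scene");cv2.imwrite("pics/s2.png",cv2.resize(d["frame"][130:290,220:420],(750,600),interpolation=2)[:,:,::-1])
E
```

```text
t 5.45 box xy [0.0696 0.0044] z 0.1015 F [-0.8  0.5  0.1]
toolx [ 0.02   0.016 -1.   ] yaw err -0.22
a tool shift [ 0.0164  0.0018 -0.0047]
b tool shift [0.0167 0.0696 0.0435]
c tool shift [ 0.0148  0.1378 -0.0042]
d tool shift [ 0.0145  0.0699 -0.0524]
```

View pics/s2.png

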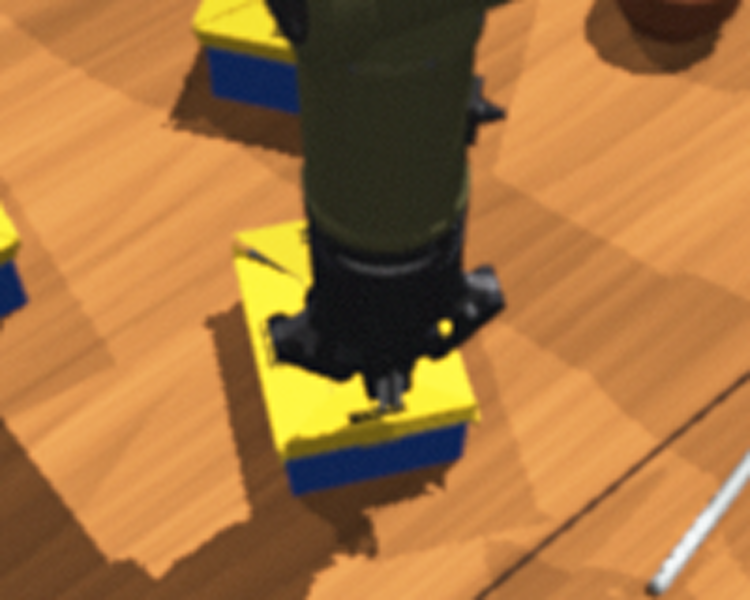

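The box hasn't moved: its corners are still at (235,237), (290,455) and (475,415). Section d is shut, and the gap at (260,255) shows c standing above it. The fingertips at (388,400) are over rib a.

>>> step_arm(
  series="0.008 0.001 -0.004 0;0.008 0 0 0;0.008 0 0 0;0.007 0 0 0;0.005 0 0 0;0.004 0 0 0",
)

```text
clock: 6.1
tcp_pos: [0.6125, -0.0629, 0.0595]
tool_rot: [-0.872, 1.361, 0.879]
force: [-10.8, 0.7, 30.7]
gripper_width: 0.0001
```

```bash
python3 g.py
```

```text
t 6.1 box xy [ 0.0657 -0.0031] z 0.0595 F [-10.8   0.7  30.7]
toolx [ 0.018  0.017 -1.   ] yaw err -0.04
a tool shift [-0.0254 -0.0026  0.0037]
b tool shift [-0.025   0.0654  0.0518]
c tool shift [-0.0267  0.1334  0.0038]
d tool shift [-0.0272  0.0654 -0.0442]
```

>>> step_arm(
  series="-0.02 0 0 0;-0.02 0 0 0;0 0.045 0.002 0;0 0.045 0.002 0;0 0.043 0.001 0;0 0 0 0",
)

```text
clock: 6.7
tcp_pos: [0.4861, -0.0017, 0.0959]
tool_rot: [-0.868, 1.368, 0.88]
force: [-0.2, 0.5, 1.0]
gripper_width: 0.0002
```

```bash
python3 g.py
```

```text
t 6.7 box xy [-0.0748 -0.0019] z 0.0959 F [-0.2  0.5  1. ]
toolx [ 0.011  0.016 -1.   ] yaw err 0.13
a tool shift [ 0.0114 -0.1427  0.002 ]
b tool shift [ 0.0121 -0.0746  0.0498]
c tool shift [ 0.011  -0.0067  0.0017]
d tool shift [ 0.0103 -0.0748 -0.0462]
```

>>> step_arm(
  series="0.006 -0.005 0.002 0;0.007 0 0 0;0.007 0 0 0;0.007 0 0 0;0.005 0 0 0;0.004 0 0 0",
)

```text
clock: 7.3
tcp_pos: [0.4943, -0.0023, 0.059]
tool_rot: [-0.865, 1.369, 0.88]
force: [-17.5, 0.6, 50.6]
gripper_width: 0.0002
```

```bash
python3 g.py
```

```text
t 7.3 box xy [-0.0671  0.0011] z 0.059 F [-17.5   0.6  50.6]
toolx [ 0.01   0.017 -1.   ] yaw err 0.25
a tool shift [-0.0258 -0.1351 -0.    ]
b tool shift [-0.0249 -0.0669  0.0477]
c tool shift [-0.026   0.0009 -0.0006]
d tool shift [-0.0269 -0.0673 -0.0483]
```

All four have been pressed. I'll lift straight up and swing clear to the left to inspect.

>>> step_arm(
  series="-0.02 0 0 0;-0.04 0 0 0;-0.04 0 0 0;-0.04 0 0 0;-0.03 0 0.03 0;0 0 0.045 0;0 0 0.045 0;0 0 0.045 0",
)

```text
clock: 8.1
tcp_pos: [0.5711, 0.1354, 0.2361]
tool_rot: [-0.853, 1.377, 0.86]
force: [0.8, -0.5, 0.5]
gripper_width: -0.0006
```

>>> step_arm(
  series="0 0.01 0.045 0;0 0.01 0.045 0;0 0.01 0.045 0;0 0.01 0.045 0;0 0 0.03 0;0 0 0 0;0 0 0 0",
)

```text
clock: 8.8
tcp_pos: [0.6358, 0.3554, 0.2281]
tool_rot: [-0.859, 1.38, 0.863]
force: [-0.9, 0.1, 0.0]
gripper_width: -0.0001
```

```bash
python3 - <<'E'
from h import *
o=[]
for c in("top","scene"):
    d=viewer.read_camera(c);f=d["frame"]
    cv2.imwrite(f"pics/{c}_end.png",f[:,:,::-1])
    x0,y0,w,h=(280,150,95,90) if c=="top" else (270,175,90,90)
    s=cv2.cvtColor(f,cv2.COLOR_RGB2HSV)[y0:y0+h,x0:x0+w]
    q=max(cv2.findContours(((s[...,1]<70)&(s[...,2]>150)).astype(np.uint8),0,2)[0],key=cv2.contourArea)
    print(c,cv2.minAreaRect(ray(d,q[:,0]+[x0,y0],.06)[:,:2].astype(np.float32)))
    o.append(cv2.resize(f[y0:y0+h,x0:x0+w],(400,390),interpolation=2))
    old=cv2.imread(f"pics/{c}0.png")[:,:,::-1]
    print("changed px frac",(np.abs(f.astype(int)-old).max(2)>40).mean())
cv2.imwrite("pics/crop_end.png",np.hstack(o)[:,:,::-1])
E
```

```text
top ((0.5541948080062866, -0.032643359154462814), (0.028791721910238266, 0.06116044148802757), 64.23553466796875)
changed px frac 0.1121875
scene ((0.5553702712059021, -0.0309579037129879), (0.029199641197919846, 0.06112488731741905), 64.2021484375)
changed px frac 0.05869921875
```

View pics/crop_end.png

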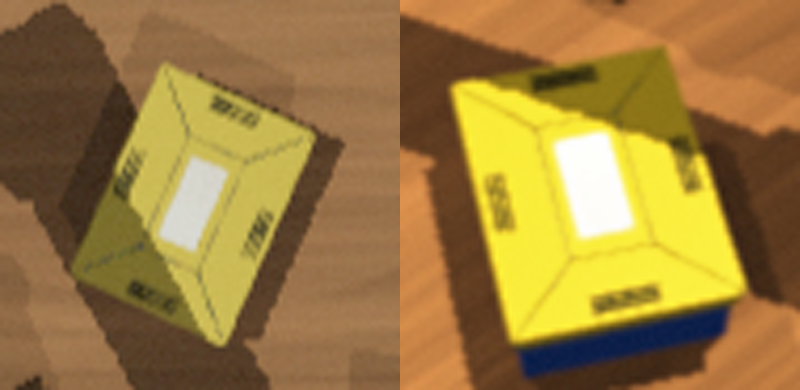

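View pics/top_end.png

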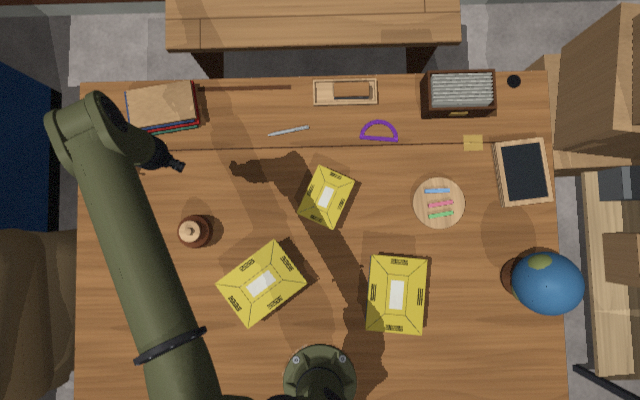

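```bash
python3 - <<'E'
from g import *
d=viewer.read_camera("scene")
C=np.array([.5552,-.0315])
ob=dict(a=(321.1,244.2),b=(334.4,213.1),c=(307.1,193),d=(292.5,221.8))
for n,(u,v) in dict(a=(1,0),b=(0,1),c=(-1,0),d=(0,-1)).items():
    h=.042 if u else .022
    for t in(0,.1,.38):
        k=h+.028*np.cos(t);print(n,t,proj(d,np.r_[C+k*u*X+k*v*Y,.06+.028*np.sin(t)]).round(1)[0],"seen",ob[n])
E
```

```text
a 0 [320.3 243.6] seen (321.1, 244.2)
a 0.1 [320.3 243. ] seen (321.1, 244.2)
a 0.38 [320.1 240.7] seen (321.1, 244.2)
b 0 [333.5 212.7] seen (334.4, 213.1)
b 0.1 [333.5 212.1] seen (334.4, 213.1)
b 0.38 [332.9 210.6] seen (334.4, 213.1)
c 0 [305.9 192.9] seen (307.1, 193)
c 0.1 [305.9 192.3] seen (307.1, 193)
c 0.38 [306.  191.1] seen (307.1, 193)
d 0 [291.7 221.6] seen (292.5, 221.8)
d 0.1 [291.7 221. ] seen (292.5, 221.8)
d 0.38 [292.4 219.2] seen (292.5, 221.8)
```

All four ribs lie where shut sections should, so I'll hand in.

```bash
python3 -c "
from bench import r
print(r.finish_job())"
```

```text
the job is handed in; nothing more can be done
None
```

The lid of the 160 x 120 mm chalk box (the middle of the three boxes) is shut. I pressed its four rim sections down with the closed fingertips, each to about 59 mm above the desk, level with the panel. The job took about 9 s and was handed in with the hand clear, and no verdict came back.

- **Sections:** in the scene picture, all four sets of ribs lie within about 1.3 px of where shut sections should be. They are 2 px or more from the raised positions. The close-up pictures show the seams flush.
- **Box:** its label measured within about 0.5 mm of its starting position.
- **Other objects:** in the last top view the pot, pen, protractor, turntable and chalk look unmoved, judged by eye only.
- **Forces:** the wrist force at the end of the presses was about 33 to 67 N, under the 120 N limit but well above the 5 to 8 N catch force. The readings include a sideways part of 11 to 23 N.

No check failed or disagreed.

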